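# Turn a charger module over in a flip jig with an unmarked catch

## Robot

A 7-joint arm with a two-finger parallel gripper is mounted at the origin on the work surface. World frame = base frame: x ahead of the robot, y to its left, z up, the work surface at z = 0. Lengths are in m, angles in rad, forces in N, time in s.
With the tool pointing down it reaches from about 0.35 to 0.9 m from the base axis. Payload 19.9 kg.
Tool frame: the origin (TCP) lies between the finger pads; the fingertips stand 19 mm ahead of it and the grasp point (between the pads) is the TCP; z points along the fingers, y is the line along which they close (so a half turn about z gives the same grasp; the last joint's range is limited). The gripper opens to 94 mm and grips with 3 to 60 N. Pads are 16 mm wide; open, the fingers measure 119 mm over their backs; the gripper's body (75 mm by 177 mm) begins 78 mm behind the grasp point.
Start: joints at [-1.369, 0.417, -0.01, 1.614, 0.005, 1.111, -0.053], TCP at [0.15, 0.607, 0.224] pointing down, gripper open.
Joint ranges: [-2.81, 2.81], [-0.39, 2.02], [-1.27, 1.25], [0.06, 2.57], [-1.19, 4.33], [0.19, 2], [-2.82, 2.82]. Speed limits (rad/s): [1.89, 1.89, 2.39, 2.39, 3.01, 3.01, 3.01].

## Interface

Orientations are given as a 3x3 rotation matrix whose columns are the frame's x, y, z axes.
In Python, from rig import robot gives the robot as it stands. Calls block until the motion is done:
- robot.move_ptp(position, orientation): joint-space move of the TCP to a pose.
- robot.move_linear(position, velocity=0.15, frame=None, threshold=None): straight line of the TCP; frame=None keeps the orientation; velocity is the mean speed in m/s. With threshold (N) it stops when the force on the tool has changed by that much, and returns True; else False.
- robot.goto_joints(angles): joint-space move.
- robot.gripper_to(opening): finger opening in m; the grip force is fixed at half the most; returns when the fingers have stopped.
- robot.pause(seconds).
- robot.ik(position, orientation): joint angles nearest the present ones, or None.
- robot.get_state(): the state.
- robot.grab_frame(name): name is "scene" or "top"; returns the picture (384x512x3 uint8, red, green, blue); there is no depth.
- robot.camera_info(name): a dict with "fx", "fy", "cx", "cy" (pixels), "rvec" (rotation vector, rad) and "tvec" (3), from world to camera coordinates, as OpenCV has them. Camera axes: x right, y down, z forward; pixel columns grow to the right and rows downward; lengths in m; the calibration is good to about 2 mm. A picture is of the moment at which its call begins. camera_info takes no time and is no camera call.
A pose or a line that the arm cannot do raises robot.PlanningError and nothing moves.
- robot.sign_off(): hands the job in; it is judged then, once.
The state is a dict: "time": time; "qpos": joint angles; "joint_vel": joint speeds; "effort": joint torques, N m; "ee_pos": TCP position; "tool_rot": TCP orientation; "force": force on the tool from outside, world axes, zero at the start; "moment": the same for the moment, N m; "opening": finger opening in m; "grasp_force": force on a finger pad.
Only numpy, scipy, OpenCV 4.12 (cv2) and the standard library are available. Lean on these libraries where they do the work, as an engineer would, in place of code of your own. Each camera call takes 0.05 s, during which the arm holds its last target. There are 200 camera calls.

## Task

Use the flip jig to turn the charger module face down: swing the leaf that holds it right over onto the fixed nest, then swing the empty leaf back until it lies fully down, never letting it drop, and finally slide the orange catch back to its red centre mark so that the leaf is locked again. The catch may be holding the leaf or not; only sliding it well to one side frees the leaf, and which side differs from jig to jig and cannot be seen, so find it by trying the leaf. Leave the other things on the bench where they are, and leave the module lying flat in the nest.

Things in the scene. Friction and masses are not known exactly. Their poses are not given: they have to be found in the camera images.
- hinge_mid (a point): Middle of the jig's hinge, 40 mm above the bench. The jig is a green base plate (222 x 310 mm) fixed to the bench. This frame's x is the hinge axis and points away from the robot, to the catch and lamp; y points to the fixed nest; z is up. Offsets called jig x, y, z below are from this point, in mm, in this frame.
- leaf (a joint): Angle of the leaf, rad: 0 = down on the right (jig -y), 1.57 = upright, 3.14 = fully over on the nest. An aluminium tray with blue walls, reaching 88 mm from the hinge, 0.45 kg. If let go it falls to either side. Held by the catch it lifts about 0.015 rad (2 to 4 mm at the bar), then stops hard; free, it rises with 2 to 5 N at the bar. The module under it may stop it up to 0.05 rad short of 3.14.
- bar_mid (a point): Middle of the leaf's black round handle bar, 12 mm thick, parallel to the hinge and 126 mm from its axis; at jig z 0 when the leaf is down or fully over. Straight clear length 70 mm; 32 mm are free between bar and leaf edge. It moves on a circle of radius 126 mm about the hinge and may turn between the fingers.
- catch (a joint): Orange catch along jig y, m: 0 = at the red centre mark, range -0.024 to 0.024 (positive towards the nest). Within 12 mm of centre it always locks a leaf that is down. Beyond 15 mm it frees the leaf on one side and still locks on the other; which is hidden. At least one end frees. Stays where left; slides with about 2 N. Set to lock, it also stops a raised leaf from coming fully down.
- tab_grip (a point): Grip point on the catch's upright orange tab, 10 mm below its top: tab 13 mm (jig x) by 12 mm (jig y), 35 mm above its grey housing (top at jig z +2); at jig x +83, y -70, z +27 when centred. A lamp bar hangs over it from jig x +76 to +136, jig z +88 to +144, 250 mm long, so reach in with the tool leaning 30 to 45 degrees, pointing down and away from the robot along jig +x.
- module_mid (a point): Centre of the charger module, a black block 100 mm (its x) by 64 mm (its y) by 26 mm, 0.22 kg, green circuit board on its top (+z) face, aluminium underside. It starts face up in the leaf's tray (walls 20 mm high, about 2.5 mm play). As the leaf passes over, it slides by itself into the nest.
- nest_floor (a point): Centre of the fixed nest's floor (jig y +46, z -8): an aluminium block with a low blue rim, 8 mm high, pocket 106 by 74 mm. A module lying face down in it has its centre 13 mm above this point.
- screwdriver: screwdriver, red handle, 180 mm long, lying in front of the jig (leave alone); origin at the centre of its underside
- meter: yellow multimeter 75 x 140 x 40 mm lying to the left of the jig (leave alone); origin at the centre of its underside
- pliers: red-handled pliers about 150 mm long, lying to the right of the jig (leave alone); origin at the centre of its underside
- can: white drinks can, 66 mm across, 115 mm tall (leave alone); origin at the centre of its underside
- battery: black battery block 151 x 98 x 94 mm (leave alone); origin at the centre of its underside
- tape: yellow tape measure 65 x 35 x 62 mm (leave alone); origin at the centre of its underside
- mug: blue mug, 80 mm across, 90 mm tall (leave alone); origin at the centre of its underside
There are look-alikes about, which are no part of the job. Of the things that look like the part that bears module_mid, the largest one is meant.

How it is judged:
By the outcome, as a careful person would: the job done as asked, in the order asked, and still so for the second after the job is handed in, with the robot touching nothing.
It also fails if it takes over 72 s, if anything falls off the work surface, if the arm or the gripper's body presses on something with over 40 N, if the wrist force passes 120 N, or if a joint passes its speed limit or range.

## Working session

There is one attempt and no reset: what is moved stays moved. The work goes in short steps, each a Python script; the robot and the scene stay as the last script left them, time stands still between calls to the robot, and variables do not carry over. Pictures are saved under pics/ and viewed, at most 10 in all, crops included, and the job is handed in when it is done.

```bash
mkdir -p pics; ls
python3 - <<'E'
from rig import robot
import cv2, numpy as np
for n in ("scene","top"):
    im=robot.grab_frame(n); cv2.imwrite(f"pics/{n}0.png",cv2.resize(im[:,:,::-1],(800,600),interpolation=cv2.INTER_CUBIC)); np.save(f"pics/{n}0.npy",im)
    c=robot.camera_info(n); print(n,c); R=cv2.Rodrigues(np.array(c["rvec"],float))[0]; print(-R.T@np.array(c["tvec"]).ravel(),R[2])
s=robot.get_state(); print(s["time"],s["ee_pos"],s["force"])
E
```

```text
pics
scene {'fx': 424.9259094308546, 'fy': 424.9259094308546, 'cx': 255.78305614812115, 'cy': 189.89644843987006, 'rvec': array([ 2.02678594,  1.28938117, -0.53673399]), 'tvec': array([-0.22081306, -0.2706803 ,  1.83377533])}
[ 1.45428854 -0.45621472  1.0778085 ] [-0.64862561  0.31485922 -0.69292747]
top {'fx': 474.5732464875039, 'fy': 474.5732464875039, 'cx': 257.0477939650387, 'cy': 189.51320081528254, 'rvec': array([ 2.15757276, -2.09597282,  0.23129281]), 'tvec': array([-0.032799  ,  0.53898445,  1.44904595])}
[0.24576993 0.0086232  1.52670788] [ 0.19563201 -0.01717168 -0.98052703]
0.1 [0.15018837 0.60638226 0.22389861] [-0.13994399 -0.0987867  -0.51494736]
```

View pics/scene0.png

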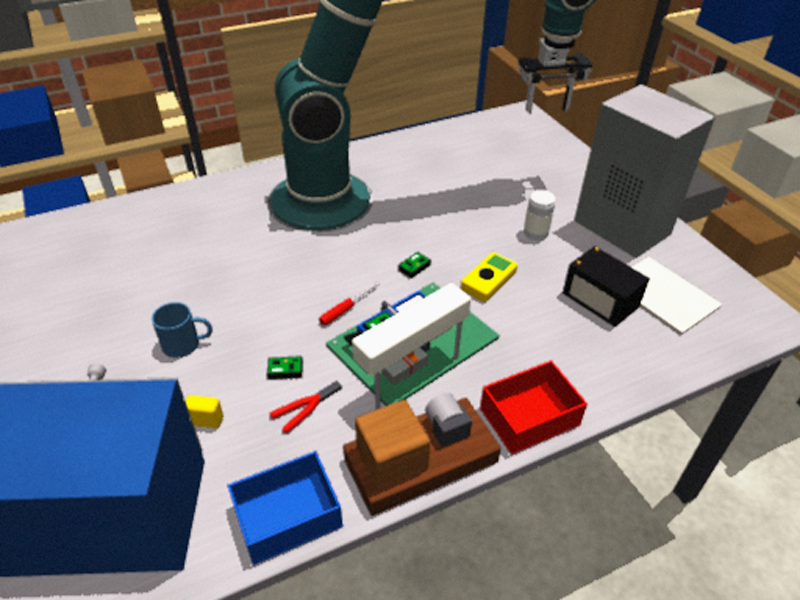

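View pics/top0.png

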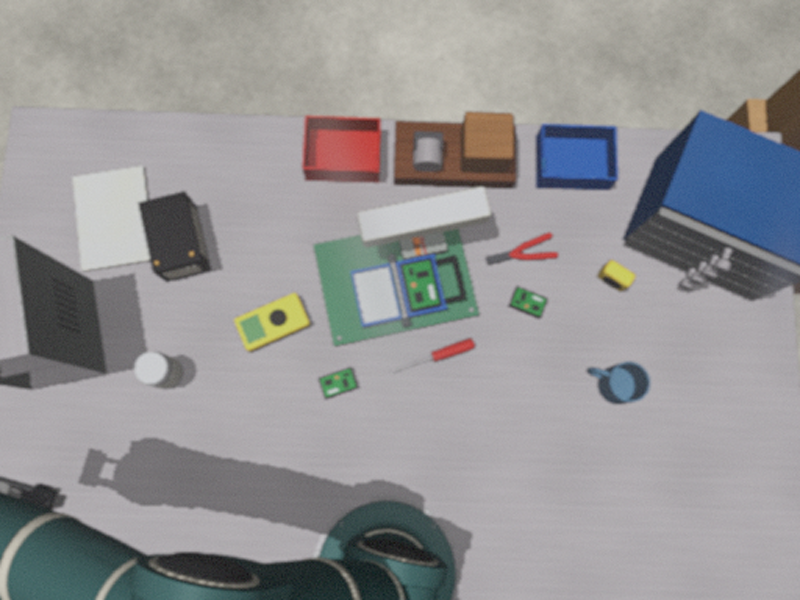

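The scene view shows the jig at about (410,335), with the lamp hiding its catch. In the top view the jig plate spans about (316..478, 220..343), with the leaf and module at (422,283), the bar at (455,278), the nest at (377,295) and the orange tab at (418,245). I'll zoom in on both views and fit the plate and nest.

```bash
cat > h.py <<'E'
from rig import robot
import cv2, numpy as np
def cam(n):
    c=robot.camera_info(n); K=np.array([[c["fx"],0,c["cx"]],[0,c["fy"],c["cy"]],[0,0,1]]); R=cv2.Rodrigues(np.array(c["rvec"],float))[0]
    return K,R,np.array(c["tvec"],float).ravel()
def ray(n,uv):
    K,R,t=cam(n); d=R.T@np.linalg.inv(K)@np.array([uv[0],uv[1],1.]); return -R.T@t,d
def plane(n,uv,z):
    o,d=ray(n,uv); return o+d*(z-o[2])/d[2]
def proj(n,p):
    K,R,t=cam(n); q=K@(R@np.asarray(p,float)+t); return q[:2]/q[2]
def tri(a,b):
    (o1,d1),(o2,d2)=ray("top",a),ray("scene",b)
    A=np.c_[d1,-d2]; s=np.linalg.lstsq(A,o2-o1,rcond=None)[0]
    p,q=o1+s[0]*d1,o2+s[1]*d2; return (p+q)/2,np.linalg.norm(p-q)
def crop(n,box,name,im=None):
    im=robot.grab_frame(n) if im is None else im
    x,y,w,h=box; k=min(800/w,600/h)
    cv2.imwrite(f"pics/{name}.png",cv2.resize(im[y:y+h,x:x+w,::-1],None,fx=k,fy=k,interpolation=cv2.INTER_CUBIC)); return im
E
python3 - <<'E'
from h import *
t=np.load("pics/top0.npy"); s=np.load("pics/scene0.npy")
crop("top",(195,115,120,90),"topc",t); crop("scene",(200,170,128,96),"scenec",s)
h=cv2.cvtColor(t,cv2.COLOR_RGB2HSV); m=cv2.inRange(h,(55,70,40),(90,255,255)); m[:, :195]=0; m[:,315:]=0; m[:115]=0; m[228:]=0
c=max(cv2.findContours(m,0,2)[0],key=cv2.contourArea); print(cv2.contourArea(c),cv2.approxPolyDP(cv2.convexHull(c),3,True).squeeze().tolist())
E
```

```text
902.5 [[202, 157], [213, 158], [234, 215], [214, 219]]
```

View pics/topc.png

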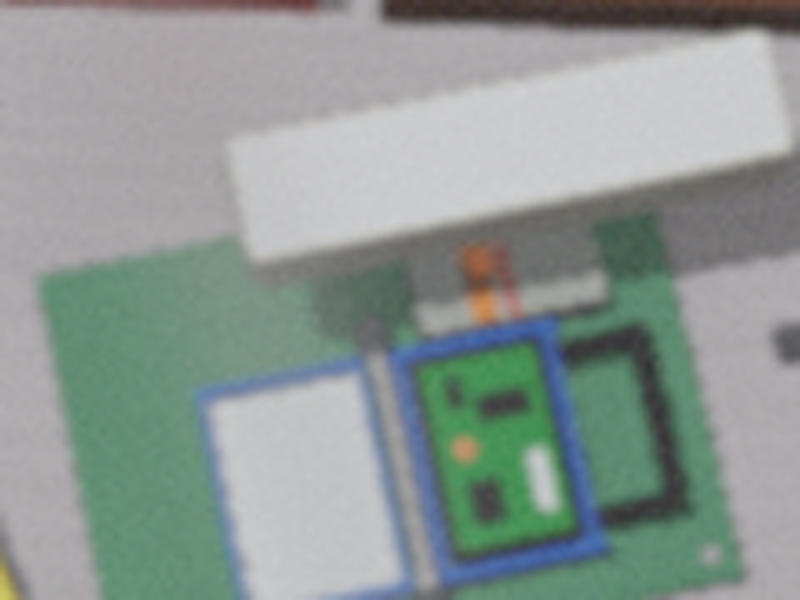

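View pics/scenec.png

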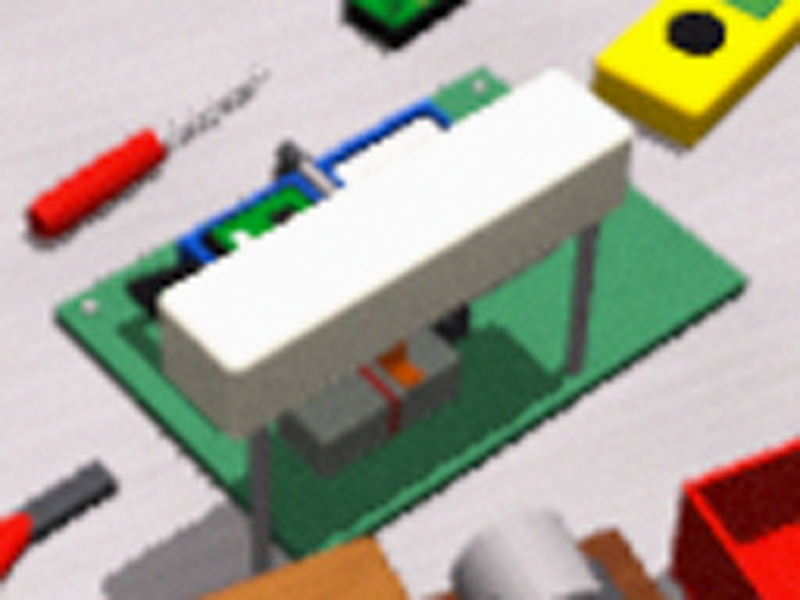

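The red mark is at about (510,290) in the top crop. The tab is at (480,262), so the catch is off to the nest side. The bar runs from (640,335) to (685,505). In the scene crop, the plate corners are (58,315), (485,70) and (745,285), and the near hinge knuckle is at (290,155). Next I triangulate these.

Run:
```python
from h import *
T=lambda u,v:(195+u/6.667-.42,115+v/6.667-.42); S=lambda u,v:(200+u/6.25-.42,170+v/6.25-.42); F=lambda u,v:(u*.64-.2,v*.64-.2)
P=dict(FR=(T(742,577),S(58,315)),FL=(F(333,344),S(485,68)),BL=(T(40,276),S(745,280)),knF=(F(408,321),S(290,152)),nestFL=(F(362.5,327),S(432,103)),leafFR=(T(606,549),S(185,243)),red=(T(505,250),S(372,372)))
for k,(a,b) in P.items():
    p,e=tri(a,b); print(k,p.round(4),round(e,4),plane("top",a,.012).round(4))
# fits from top: plate
z=.010
fr,fl,bl=[plane("top",P[k][0],z) for k in("FR","FL","BL")]
print("sizes",np.linalg.norm(fr-fl),np.linalg.norm(bl-fl), np.degrees(np.arctan2(*(bl-fl)[1::-1])),np.degrees(np.arctan2(*(fl-fr)[1::-1]))-90)
# bar line & module
b1,b2=plane("top",T(640,335),.046),plane("top",T(686,505),.046); print("bar",b1,b2)
t=np.load("pics/top0.npy"); h=cv2.cvtColor(t,cv2.COLOR_RGB2HSV)
for nm,lo,hi,z in(("blue",(105,120,60),(125,255,255),.052),):
    m=cv2.inRange(h,lo,hi); m[:,:220]=0;m[:,300:]=0;m[:150]=0;m[225:]=0
    n,l,st,c=cv2.connectedComponentsWithStats(m)
    for i in range(1,n):
        if st[i,4]>30:
            r=cv2.minAreaRect(np.argwhere(l==i)[:,::-1].astype(np.float32)); print(nm,st[i],r,plane("top",r[0],.060).round(4),plane("top",r[0],.040).round(4))
```

```text
FR [ 0.5161 -0.1772  0.005 ] 0.0023 [ 0.5145 -0.1774  0.012 ]
FL [0.4442 0.1213 0.0121] 0.0008 [0.444  0.1209 0.012 ]
BL [0.6553 0.1718 0.0113] 0.0017 [0.6547 0.171  0.012 ]
knF [ 0.4917 -0.0289  0.0461] 0.0043 [ 0.4965 -0.0318  0.012 ]
nestFL [0.479  0.0643 0.0355] 0.0073 [0.4811 0.0618 0.012 ]
leafFR [ 0.5228 -0.1062  0.0366] 0.0059 [ 0.5263 -0.1109  0.012 ]
red [ 0.6632 -0.0575  0.0544] 0.0019 [ 0.6756 -0.0585  0.012 ]
sizes 0.3069898883199141 0.21681753161074366 13.360736624889993 13.289619292914097
bar [ 0.62560529 -0.12310006  0.046     ] [ 0.54258314 -0.14620299  0.046     ]
blue [254 163  32  39 176] ((269.5787048339844, 182.32583618164062), (36.302242279052734, 23.564611434936523), 76.4295654296875) [ 0.5628 -0.0561  0.06  ] [ 0.5671 -0.057   0.04  ]
```

Results:
- Plate yaw is 13.35° and its size is 307 x 217 mm (expected 310 x 222).
- The bar, the red mark (jig y -69) and the knuckle (y -2) all agree on a hinge at about (0.555, -0.012).

Next: approach and grip the bar.

```bash
cat >> h.py <<'E'
a=np.radians(13.35); RJ=np.array([[np.cos(a),-np.sin(a),0],[np.sin(a),np.cos(a),0],[0,0,1]]); H=np.array([.555,-.012,.040])
J=lambda x,y,z: H+RJ@np.array([x,y,z])/1000
inv=lambda p:(RJ.T@(np.asarray(p)-H)*1000).round(1)
def tool(lean=0,s=1,tilt=0):   # lean: towards jig +x; tilt about jig x; y along +-jig y
    l,t=np.radians(lean),np.radians(tilt); z=np.array([np.sin(l),0,-np.cos(l)]); y=np.array([0,s,0.])
    X=cv2.Rodrigues(np.array([t,0,0.]))[0]
    return RJ@X@np.c_[np.cross(y,z),y,z]
def st(m=""):
    s=robot.get_state(); print(m,"t%.1f"%s["time"],inv(s["ee_pos"]),"F",(RJ.T@s["force"]).round(1),"op %.4f gf %.1f"%(s["opening"],s["grasp_force"])); return s
E
python3 - <<'E'
from h import *
for s in(1,-1):
    print(s,[None if (q:=robot.ik(J(0,y,z),tool(0,s))) is None else q.round(2) for y,z in((-126,150),(-126,3),(0,126),(126,3))],robot.ik(J(83,-70,27),tool(42,s)))
E
```

```text
1 [array([-0.37,  0.5 ,  0.73,  1.73, -0.37,  1.06,  2.29]), array([-0.16,  0.64,  0.44,  1.82, -0.38,  0.77,  2.29]), array([-0.51,  0.41,  0.6 ,  1.86, -0.28,  0.95,  2.02]), array([-0.44,  0.52,  0.21,  1.97, -0.17,  0.67,  1.69])] [ 0.90960316  0.73359889 -0.89572184  2.1359608   2.39027086  0.25035905
 -0.18925819]
-1 [array([-0.55,  0.62,  1.04,  1.74, -0.59,  1.13, -0.67]), array([-0.39,  0.75,  0.79,  1.82, -0.69,  0.86, -0.6 ]), array([-0.73,  0.5 ,  0.91,  1.87, -0.47,  1.  , -0.95]), array([-0.72,  0.58,  0.57,  1.98, -0.47,  0.71, -1.19])] [ 0.77825421  0.65136449 -0.7229926   2.13930467  2.8232541   0.19210687
  2.44705661]
```

Run:
```python
from h import *
R=tool(0,-1)
robot.move_ptp(J(-60,60,260),R); robot.move_ptp(J(0,-126,110),R); robot.gripper_to(.042)
st("above"); im=crop("top",(195,115,120,90),"ab")
print(robot.move_linear(J(0,-126,4),.1,None,8)); st("down")
s=robot.gripper_to(.006); st("closed"); print(robot.get_state()["qpos"].round(2))
```

```text
above t4.4 [  -0. -126.  110.] F [ 0.3  0.6 -0.7] op 0.0420 gf 0.0
False
down t5.6 [   0.3 -126.2    4.6] F [ 1.1 -0.1 -0.7] op 0.0419 gf 0.0
closed t6.2 [   0.2 -123.6    3.9] F [-3.5 13.8  9.7] op 0.0108 gf 30.0
[-0.4   0.75  0.8   1.83 -0.7   0.87 -0.6 ]
```

The grip pulled the arm 2.4 mm towards +y, so the hinge's y needs that correction. I relieve the force, then try the leaf.

```bash
sed -i 's/^J=lambda/H=H+RJ@np.array([0,.0025,0])\nJ=lambda/' h.py
cat >> h.py <<'E'
def arc(th,r=126,dz=0,x=0): return J(x,-r*np.cos(th),r*np.sin(th)+dz)
E
python3 - <<'E'
from h import *
robot.move_linear(J(0,-126,4),.05); st("relieved")
for th in(.02,.04,.06):
    p=arc(th,dz=4); print(robot.move_linear(p,.03,None,25)); s=st("lift %.2f"%th)
    if abs(s["force"][2])>22: break
E
```

```text
relieved t6.5 [ 1.000e-01 -1.259e+02  4.000e+00] F [-0.3  1.6  1.7] op 0.0112 gf 30.0
False
lift 0.02 t6.7 [ 1.000e-01 -1.259e+02  6.600e+00] F [ 1.9 -0.6 -2. ] op 0.0111 gf 30.0
False
lift 0.04 t7.0 [ 1.000e-01 -1.258e+02  9.100e+00] F [ 3.   0.6 -3. ] op 0.0104 gf 30.0
False
lift 0.06 t7.2 [ 1.000e-01 -1.257e+02  1.160e+01] F [ 2.   0.9 -4.3] op 0.0109 gf 30.0
```

Free: it rises with about 4 N. Swing over.

Run:
```python
from h import *
for i,th in enumerate(np.linspace(.06,3.10,20)[1:]):
    hit=robot.move_linear(arc(th,dz=4),.12,None,30); s=st("%.2f %s"%(th,hit))
    if hit: break
if not hit: print(robot.move_linear(arc(3.14,dz=4),.03,None,12)); st("end")
crop("top",(195,115,120,90),"over")
```

```text
0.22 False t7.5 [ 1.00e-01 -1.23e+02  3.18e+01] F [ 2.  -0.1 -4.2] op 0.0109 gf 30.0
0.38 False t7.9 [   0.  -117.6   50.7] F [ 2.7 -4.6 -2.1] op 0.0110 gf 30.0
0.54 False t8.2 [-1.000e-01 -1.094e+02  6.880e+01] F [ 1.6 -8.5  0.3] op 0.0111 gf 30.0
0.70 False t8.5 [ -0.1 -98.6  85.5] F [ -0.3 -11.5   5.2] op 0.0112 gf 30.0
0.86 False t8.8 [ -0.2 -85.5 100.4] F [ -2.3 -15.6  11.2] op 0.0113 gf 29.9
1.02 False t9.1 [ -0.  -70.  112.9] F [ -4.7 -17.9  21.9] op 0.0109 gf 30.1
1.18 False t9.4 [ 1.00e-01 -5.13e+01  1.22e+02] F [ -6.3 -13.7  26.7] op 0.0108 gf 30.0
1.34 False t9.8 [  0.2 -31.2 128.1] F [-7.5 -9.2 30.5] op 0.0115 gf 30.1
1.50 False t10.1 [  0.3  -9.7 130.5] F [-7.5 -3.  26.7] op 0.0111 gf 29.9
1.66 False t10.4 [  0.2  11.5 129.6] F [-4.9  1.1 17.4] op 0.0109 gf 30.0
1.82 False t10.7 [  0.   31.6 125.6] F [-1.   1.6  5.2] op 0.0109 gf 30.0
1.98 False t11.0 [-1.000e-01  5.020e+01  1.191e+02] F [ 1.  -0.2 -2.2] op 0.0109 gf 30.0
2.14 False t11.3 [-1.000e-01  6.750e+01  1.099e+02] F [ 2.1 -1.4 -4.5] op 0.0109 gf 30.0
2.30 False t11.7 [-0.1 83.7 97.8] F [ 1.1 -3.1 -4.6] op 0.0107 gf 30.0
2.46 False t12.0 [-0.1 97.8 83. ] F [ 1.1 -2.3 -4.3] op 0.0114 gf 30.0
2.62 False t12.3 [ -0.  109.3  66.3] F [ 0.9 -2.9 -3.7] op 0.0109 gf 30.0
2.78 False t12.6 [1.00e-01 1.18e+02 4.81e+01] F [ 1.5 -2.3 -2.8] op 0.0112 gf 30.0
2.94 False t12.9 [  0.2 123.6  28.7] F [ 2.7 -1.9 -2.9] op 0.0112 gf 30.0
3.10 False t13.2 [  0.3 126.    8.6] F [ 4.2 -1.1 -0.8] op 0.0114 gf 30.0
False
end t13.6 [  0.3 126.1   4.1] F [ 5.1 -1.2 -1.5] op 0.0111 gf 30.0
```

View pics/over.png

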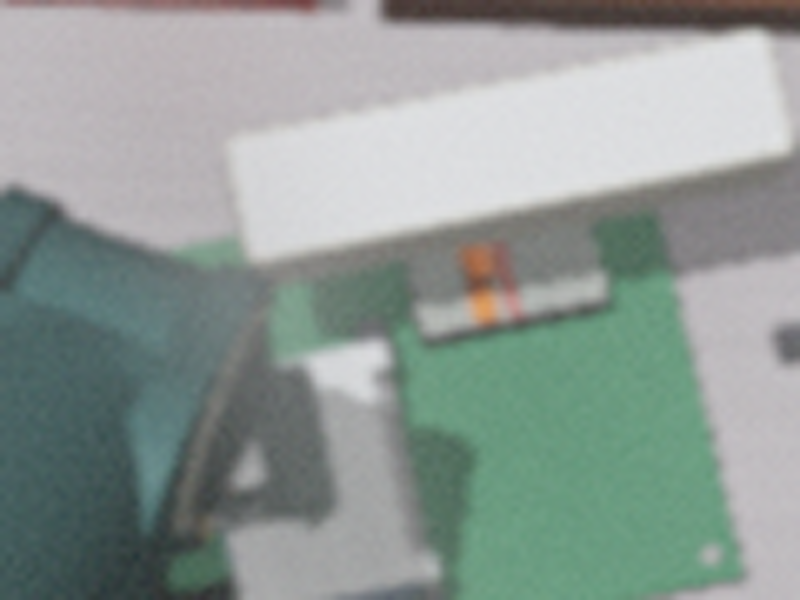

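The leaf lies over the nest, seen in the crop around (330,450), and the right side of the plate is empty. I press down until contact to confirm it is fully over, then swing back.

Run:
```python
from h import *
print(robot.move_linear(J(0,126,-4),.03,None,8)); s=st("press"); robot.pause(.2)
z=inv(s["ee_pos"])[2]; print(z)
robot.move_linear(arc(3.10,dz=z),.05)
for th in np.linspace(3.10,.05,20)[1:]:
    hit=robot.move_linear(arc(th,dz=z),.12,None,35); st("%.2f %s"%(th,hit))
    if hit: break
if not hit: print(robot.move_linear(arc(-.03,dz=z),.03,None,10)); st("end")
crop("top",(195,115,120,90),"back")
```

```text
True
press t13.8 [  0.7 126.1   2.3] F [ 2.4 -0.2  1.3] op 0.0111 gf 30.0
2.3
2.94 False t14.6 [  0.  123.8  27.5] F [ 1.7  1.4 -1.9] op 0.0109 gf 30.0
2.78 False t14.9 [  0.  118.6  46.8] F [ 3.1  4.4 -0.5] op 0.0109 gf 30.0
2.62 False t15.2 [  0.2 110.7  65.1] F [1.6 9.3 2.5] op 0.0111 gf 30.0
2.46 False t15.5 [  0.3 100.2  81.9] F [-0.  15.6  9.6] op 0.0108 gf 30.0
2.30 False t15.8 [ 0.7 87.1 97. ] F [-2.9 23.1 22.8] op 0.0110 gf 30.0
2.14 False t16.2 [  0.8  70.2 109.5] F [-4.6 21.  30.5] op 0.0111 gf 30.0
1.98 False t16.5 [  1.   51.  119.2] F [-4.7 14.1 31.5] op 0.0111 gf 30.0
1.82 False t16.8 [  1.   30.5 125.6] F [-2.   6.9 25.5] op 0.0108 gf 30.0
1.66 False t17.1 [  0.9   9.9 128.5] F [ 0.4  1.1 17.3] op 0.0109 gf 29.9
1.49 False t17.4 [  0.9 -10.6 128.2] F [ 3.8 -0.5  9.2] op 0.0111 gf 29.9
1.33 False t17.8 [  0.6 -30.4 124.6] F [ 6.  -2.   3.8] op 0.0109 gf 29.9
1.17 False t18.1 [  0.4 -49.4 118. ] F [ 6.7 -1.7  1.9] op 0.0111 gf 29.9
1.01 False t18.4 [  0.4 -67.4 108.6] F [ 5.  -1.3  0.2] op 0.0110 gf 29.9
0.85 False t18.7 [  0.2 -83.6  96.3] F [ 5.5 -1.4 -1.3] op 0.0110 gf 29.9
0.69 False t19.0 [  0.1 -97.5  81.7] F [ 4.9 -1.7 -2.5] op 0.0114 gf 29.9
0.53 False t19.3 [   0.  -109.1   65. ] F [ 5.1 -0.1 -0.9] op 0.0110 gf 29.9
0.37 False t19.6 [-1.000e-01 -1.178e+02  4.650e+01] F [ 5.3 -0.3 -1.4] op 0.0109 gf 30.1
0.21 False t20.0 [-1.000e-01 -1.236e+02  2.680e+01] F [ 5.5  1.4 -1.5] op 0.0115 gf 30.1
0.05 False t20.3 [  -0.3 -125.9    6.5] F [ 5.1  1.6 -2.6] op 0.0114 gf 30.0
True
end t20.6 [  -0.2 -125.9    2.5] F [ 2.9 -1.6 -3.1] op 0.0109 gf 30.0
```

View pics/back.png

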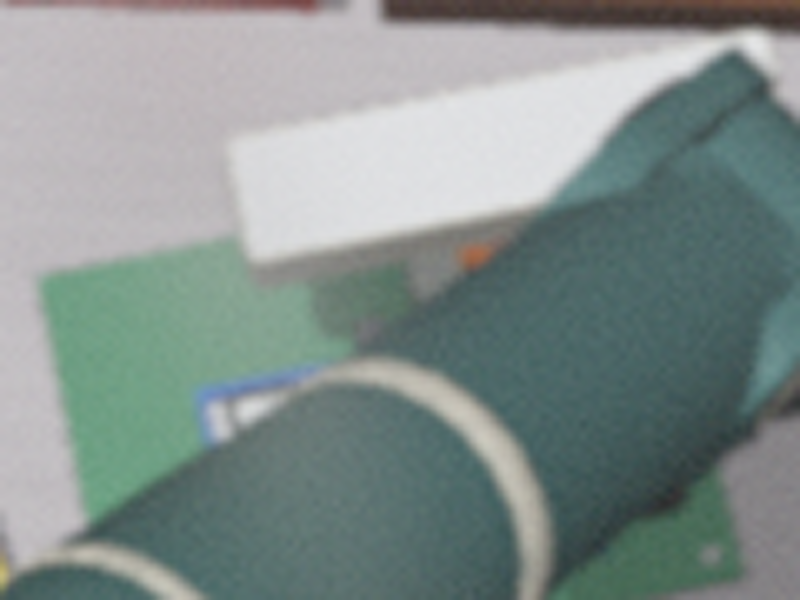

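Run:
```python
from h import *
print(robot.move_linear(J(0,-126,-3),.03,None,15)); st("press"); robot.pause(.2); st()
robot.gripper_to(.042); st("open")
robot.move_linear(J(0,-126,120),.15)
robot.move_ptp(J(-150,-60,200),tool(0,-1))
crop("top",(195,115,120,90),"clear"); st()
for s in(1,-1):
  for l in(30,35,40,45):
    for t in(-10,0,10):
      q=robot.ik(J(83,-70,27),tool(l,s,t)); p=robot.ik(J(0,-70,110),tool(l,s,t)); print(s,l,t,None if q is None else q.round(2),None if p is None else p.round(2))
```

```text
True
press t20.8 [   0.6 -125.9    0.5] F [ 3.2 -0.2 -1.3] op 0.0109 gf 30.0
 t21.0 [   0.6 -125.9    0.6] F [ 4.  -1.5 -4.1] op 0.0112 gf 30.0
open t21.7 [   0.6 -125.7    0.9] F [-0.4  0.9  0.3] op 0.0426 gf 0.0
 t23.5 [-149.2  -60.4  200.2] F [ 0.7 -0.2 -0.5] op 0.0421 gf 0.0
1 30 -10 [ 0.49  0.55 -0.55  2.07  1.51  0.26  0.51] [ 0.89  0.34 -0.91  2.2   1.02  0.29  1.01]
1 30 0 [ 0.72  0.63 -0.74  2.02  1.03  0.23  1.03] [ 1.11  0.45 -1.07  2.15  0.63  0.32  1.42]
1 30 10 [ 0.8   0.67 -0.75  1.97  0.25  0.24  1.8 ] [ 1.18  0.51 -1.07  2.1   0.19  0.37  1.85]
1 35 -10 [ 0.65  0.61 -0.72  2.12  1.96  0.32  0.14] [ 1.07  0.41 -1.09  2.25  1.49  0.29  0.61]
1 35 0 [ 0.87  0.71 -0.9   2.07  1.62  0.26  0.53] [ 1.19  0.48 -1.13  2.2   0.88  0.22  1.21]
1 35 10 [ 1.07  0.88 -1.1   2.02  1.25  0.32  0.96] [ 1.21  0.51 -1.07  2.15  0.04  0.25  2.02]
1 40 -10 [ 0.82  0.71 -0.9   2.16  2.23  0.44 -0.01] [ 1.08  0.41 -1.06  2.3   2.03  0.23  0.11]
1 40 0 [ 0.89  0.72 -0.89  2.12  2.19  0.24 -0.01] None
1 40 10 [ 1.08  0.88 -1.07  2.07  1.64  0.22  0.59] None
1 45 -10 [ 0.98  0.88 -1.08  2.2  
[... 600 characters left out ...]
53]
-1 35 0 [ 0.87  0.71 -0.9   2.07  1.62  0.26 -2.62] [ 0.23  0.24 -0.01  2.23 -1.17  0.27 -0.03]
-1 35 10 [ 1.07  0.88 -1.1   2.02  1.25  0.32 -2.19] [ 0.47  0.29 -0.18  2.17 -1.1   0.43 -0.12]
-1 40 -10 [ 0.24  0.52 -0.19  2.18  3.13  0.26  1.99] [-0.01  0.23  0.17  2.33  4.02  0.2   1.08]
-1 40 0 [ 0.33  0.53 -0.2   2.14  3.96  0.23  1.13] None
-1 40 10 [ 1.08  0.88 -1.07  2.07  1.64  0.22 -2.55] [ 0.96  0.37 -0.71  2.21 -1.16  0.27  0.02]
-1 45 -10 [ 0.42  0.56 -0.37  2.21  3.09  0.39  2.12] [ 0.83  0.32 -0.72  2.36  3.11  0.24  2.13]
-1 45 0 [ 0.79  0.67 -0.73  2.17  3.02  0.26  2.27] [ 0.93  0.35 -0.74  2.31  4.    0.19  1.21]
-1 45 10 [ 0.73  0.64 -0.56  2.13  4.04  0.26  1.15] None
```

View pics/clear.png

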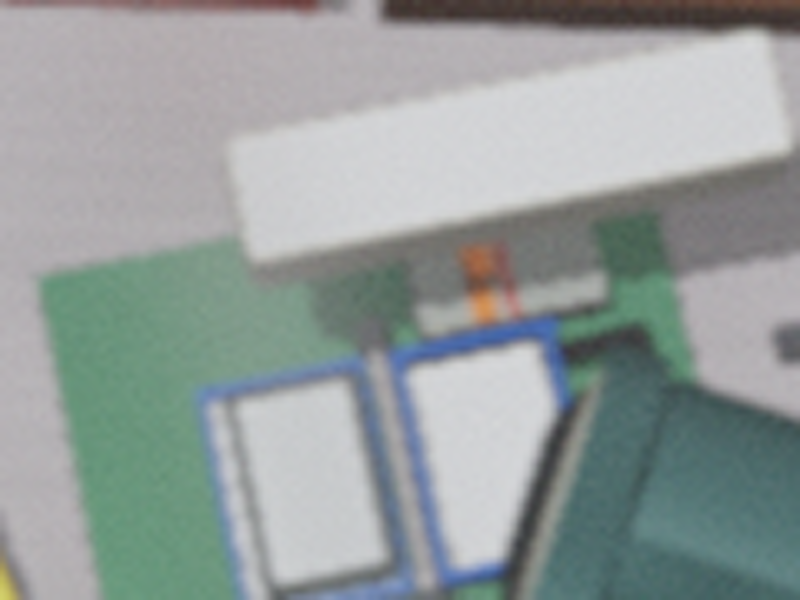

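The module lies face down in the nest at crop (320,485), and the leaf is down and empty. Next I measure the catch offset and move to the leaned pre-pose through a raised mid configuration.

Run:
```python
from h import *
im=np.load("pics/top0.npy"); h=cv2.cvtColor(im,cv2.COLOR_RGB2HSV); y0,x0=148,260
sub=h[y0:166,x0:276]; rgb=im[y0:166,x0:276].astype(int)
T=lambda u,v:(195+u/6.667-.42,115+v/6.667-.42)
print("tabtop",inv(plane("top",T(478,262),.077)),"strip",inv(plane("top",T(485,307),.042)),"red",inv(plane("top",T(514,298),.042)),inv(plane("top",T(503,255),.042)))
s=robot.get_state(); q0=s["qpos"]; q1=robot.ik(J(0,-70,110),tool(45,1,-10)); print(q0.round(2),q1.round(2))
m=(q0+q1)/2; m[1]-=.25; robot.goto_joints(m); s=st("mid"); print((RJ.T@s["tool_rot"]).round(2).tolist())
for l,t in((45,-10),(45,-5),(45,0),(42,-10),(42,-5),(40,-10)):
    print(l,t,*[None if (q:=robot.ik(J(x,-70,z),tool(l,1,t))) is None else q.round(2) for x,z in((23,87),(38,72),(83,27))])
```

```text
tabtop [ 86.1 -54.7  37. ] strip [ 72.6 -56.8   2. ] red [ 74.2 -71.5   2. ] [ 96.4 -70.8   2. ]
[-1.    0.1   1.25  2.07 -0.1   1.05 -1.04] [ 1.12  0.44 -1.06  2.35  2.54  0.28 -0.36]
mid t25.1 [-116.8 -261.7  259.9] F [-1.1 -0.2  1. ] op 0.0422 gf 0.0
[[0.26, 0.93, 0.24], [0.69, -0.01, -0.72], [-0.67, 0.36, -0.65]]
45 -10 [ 0.32  0.33 -0.19  2.33  3.47  0.32 -1.45] [ 0.32  0.39 -0.2   2.31  3.39  0.34 -1.37] [ 0.26  0.54 -0.19  2.22  3.26  0.4  -1.25]
45 -5 [ 0.44  0.35 -0.28  2.31  3.73  0.3  -1.71] [ 0.53  0.41 -0.4   2.28  3.52  0.29 -1.48] [ 0.43  0.56 -0.34  2.2   3.36  0.35 -1.33]
45 0 [-0.08  0.36  0.36  2.31  4.2   0.51 -2.3 ] [ 0.68  0.45 -0.52  2.26  3.74  0.25 -1.68] [ 0.63  0.6  -0.53  2.17  3.4   0.28 -1.32]
42 -10 [ 0.45  0.33 -0.35  2.3   3.25  0.22 -1.23] [ 0.39  0.38 -0.31  2.28  3.22  0.24 -1.2 ] [ 0.27  0.53 -0.22  2.19  3.16  0.31 -1.16]
42 -5 [ 0.51  0.34 -0.37  2.28  3.73  0.19 -1.71] [ 0.58  0.41 -0.47  2.25  3.4   0.19 -1.37] [ 0.46  0.55 -0.39  2.17  3.23  0.25 -1.2 ]
40 -10 [-0.05  0.31  0.19  2.3   3.85  0.23 -1.92] [ 0.36  0.37 -0.29  2.26  3.16  0.19 -1.16] [ 0.27  0.52 -0.23  2.18  3.07  0.25 -1.09]
```

The catch sits about +15 mm from the red mark (tab at jig y -55.5, mark at -71). Grip it at lean 45°, tilt -5°.

Run:
```python
from h import *
R=tool(45,1,-5)
robot.move_ptp(J(20,-55,90),R); st("pre"); robot.gripper_to(.036)
crop("top",(195,115,120,90),"pre")
print(robot.move_linear(J(81,-55.5,29),.08,None,8)); st("in")
robot.gripper_to(.006); st("closed"); print(robot.get_state()["qpos"].round(2))
```

```text
pre t27.3 [ 20.2 -55.1  90.3] F [0.2 0.3 0.1] op 0.0422 gf 0.0
False
in t28.9 [ 80.9 -55.7  29.4] F [-0.1 -0.6 -0.1] op 0.0358 gf 0.0
closed t29.4 [ 81.  -55.4  29.1] F [-1.6  1.2  1.9] op 0.0132 gf 29.8
[ 0.12  0.52 -0.01  2.22  3.6   0.41 -1.68]
```

Run:
```python
from h import *
print(robot.move_linear(J(81,-70.5,29),.04,None,25)); st("slid"); robot.pause(.2); st()
robot.gripper_to(.036); st("open"); robot.move_linear(J(20,-70.5,90),.1); 
s=robot.get_state(); q=s["qpos"].copy(); q[1]-=.35; robot.goto_joints(q); q[0]-=.9; robot.goto_joints(q); st("away")
crop("top",(235,125,60,45),"catch"); crop("scene",(200,170,128,96),"scene2")
```

```text
False
slid t30.0 [ 81.1 -71.3  29.1] F [ 1.5 -1.2  0.4] op 0.0127 gf 29.8
 t30.2 [ 81.1 -70.6  29.1] F [ 0.8 -1.5  1.3] op 0.0123 gf 29.8
open t30.7 [ 81.  -70.5  28.9] F [ 0.2 -0.5  0.1] op 0.0357 gf 0.0
away t34.5 [ -9.5 450.6 299.6] F [-0.1  0.7  0.5] op 0.0358 gf 0.0
```

View pics/catch.png

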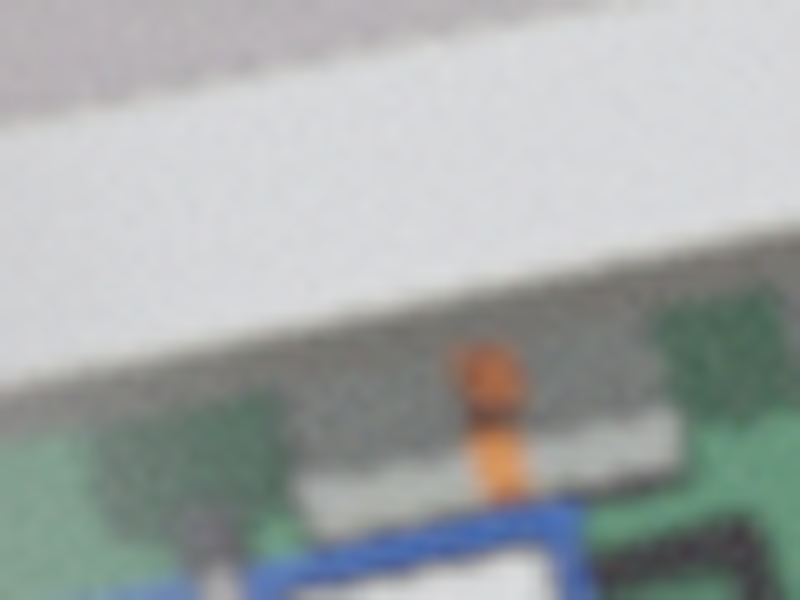

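View pics/scene2.png

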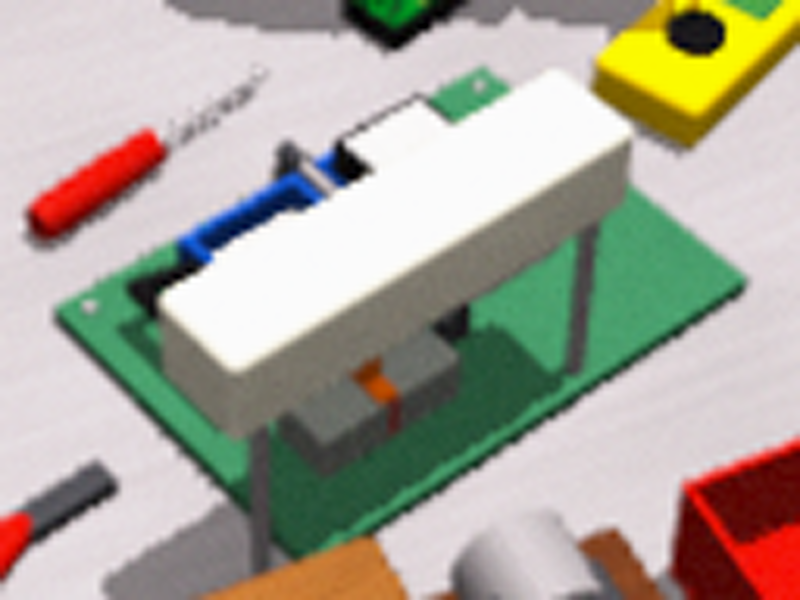

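The crops show the orange strip covering the red mark (top crop about (500,470), scene crop about (378,385)). The leaf is down and empty, the module is face down and flat in the nest, and the arm is clear.

```bash
python3 -c "
from rig import robot
print(robot.sign_off())"
```

```text
the job is handed in; nothing more can be done
None
```

The job is handed in after about 35 s of robot time: the module lies face down and flat in the nest, the empty leaf was swung back fully down in the gripper without dropping, and the catch is back on its red mark to within about 2 mm; I did not pull on the leaf again to test the lock.

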